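# Pin the two hinge leaves of the cluster arm to their bracket

### The arm

A 7-joint arm with a two-finger parallel gripper is mounted at the origin on the work surface. World frame = base frame: x ahead of the robot, y to its left, z up, the work surface at z = 0. Lengths are in m, angles in rad, forces in N, time in s.
With the tool pointing down it reaches from about 0.425 to 1.025 m from the base axis. Payload 3.6 kg.
Tool frame: the origin (TCP) lies on the front face of the gripper's body, between the roots of the fingers; the fingertips stand 73 mm ahead of it and the grasp point (between the pads) lies 54 mm ahead of it; y points along the fingers, z is the direction in which the jaws open and shut, and the axes are right-handed (so a half turn about y gives the same grasp; the last joint's range is limited). The gripper opens to 85 mm and grips with 20 to 120 N. Pads are 22 mm wide; open, the fingers measure 114 mm over their backs; the gripper's body (76 mm by 85 mm) begins 54 mm behind the grasp point. The pads swing forward as they close: fully open they stand 13 mm farther back than shut.
Start: joints at [-0.093, 0.591, 0.048, 1.609, -0.033, 0.943, -0.034], TCP at [0.725, 0, 0.304] pointing down, gripper open.
Joint ranges: [-2.69, 2.69], [-0.47, 2.24], [-1.27, 1.36], [0.19, 2.51], [-1.53, 4.68], [0.08, 2.07], [-3.09, 3.09]. Speed limits (rad/s): [2.57, 2.57, 3.14, 3.14, 3.14, 3.14, 3.14].

### API

Orientations are given as a unit quaternion [w, x, y, z].
In Python, from station import ctrl, capture gives the robot as it stands.
- The arm moves only by the tool move_arm, never from a script. Its argument "series" is a list of rows, each a list of 3 entries, a list of its own where there are three numbers: the opening, from 0 (shut) to 1 (fully open), then the shift along the tool's x, y, z in units of 40 mm (1.0 is 40 mm), then the turn about the tool's y in units of 5 degrees (1.0 is 5 degrees). In form: [[jaw, [dx, dy, dz], twist], ...]. A call has 1 to 20 rows; each row shifts and turns the commanded pose from where the row before left it, along the tool's axes as they then stand; what a row does not reach is not made up. A row lasts 1/10 s, in which the tool goes at most 50 mm and 8.59 degrees, less where a joint would pass 70% of its speed; a pose out of reach is approached as far as the arm can. A call is refused whole if a number of a shift passes 1 or a number of a turn 1, either way. A call with a gripper value outside its range is refused whole. The fingers move at their own pace and stop on an object; "squeeze" is the grip in N (left out, the last holds). Time passes only in rows, so rows that do not move let the fingers close. It gives the time, the measured TCP pose, the force and the opening at its end, in the units of the state.
- ctrl.observe(): the state, without advancing time (a new reading comes with each control period).
- capture(name): name is "scene" or "side" or "wrist"; returns a dict with "frame" (480x640x3 uint8, red, green, blue), "range_z" (480x640 float32, m along the optical axis (not along the pixel's ray), 0 where there is no reading), "camera_matrix" (3x3 intrinsics, pixels), "k1" (the pictures are not rectified: a ray, as slopes to the right and down, at radius r is drawn at 1 + k1 r^2 times it, then the intrinsics apply), "world_to_cam" (4x4, takes a point from world to camera coordinates); the wrist camera has in their place "mount" (4x4, takes a point from camera to tool coordinates, whose origin is the TCP and whose axes are the tool frame's). Camera axes: x right, y up, looking along -z (the intrinsics and any distortion apply to the point x, -y, -z); pixel columns grow to the right and rows downward; lengths in m; the calibration is good to about 2 mm. A picture is of the moment at which its call begins: read the wrist's pose just before it.
- ctrl.hand_in(): hands the job in, once; it reports no verdict.
The state is a dict: "time_s": time; "joint_pos": joint angles; "qd": joint speeds; "joint_torque": joint torques, N m; "position": TCP position; "orientation": TCP orientation; "ft_force": force on the tool from outside, world axes, zero at the start; "moment": the same for the moment, N m; "opening": opening from 0.0 (shut) to 1.0 (fully open).
Only numpy, scipy, OpenCV 4.12 (cv2) and the standard library are available. Lean on these libraries where they do the work, as an engineer would, in place of code of your own. Each camera call takes 0.05 s, during which the arm holds its last target. There are 200 camera calls.

### The job

Fit the pivot pin of the milking-cluster arm: slide the two loose hinge leaves together in the bracket until their eyes line up, then take the round-headed pin from the stand and pass it gently down through both leaves and into the hidden bore in the bracket beneath them, feeling for the bore without ever forcing the pin, until its collar sits fully home on the upper leaf. Let go of it, and leave the bolt and everything else on the table as they are.

Things in the scene. Friction and masses are not known exactly. Their poses are not given: they have to be found in the camera images.
- bracket: Fixed steel channel standing on the table, 234 mm long along its x, which runs roughly left to right seen from the robot (yaw 70 to 110 degrees). Origin: middle of its underside, z up. Flat deck 26 mm above the table; side walls 8 mm thick, 42 mm apart inside, tops 40 mm above the table; ends open. Foot flanges out to y = +-55 mm, 5 mm thick.
- deck_mid (a point): Middle of the bracket's deck, 26 mm above the table. Flush with the deck, hidden by the leaves, lies an immovable block with one vertical bore, 14 mm in diameter, 26 mm deep, on the bracket's centreline (y = 0). Its x is not measured: anywhere from -24 to +24 mm of this point along the bracket's x, to be found by feel.
- lower_leaf: Lower loose hinge leaf: steel strap 40 mm wide, 6 mm thick, flat on the deck in the channel (1 mm side play), sliding along the bracket's x. Origin: centre of its 13.5 mm eye (through hole), at the underside; axes parallel to the bracket's. Reaches x = -100 to +65 mm. 0.3 to 0.5 kg. Starts with its eye 8 to 20 mm from the bracket's middle towards +x.
- lower_lug (a point): Centre of the top of the lower leaf's upright gripping lug, 53 mm to +x of its eye and 56 mm above its underside (82 mm above the table). The lug is 24 mm long (x), 12 mm thick (y), 50 mm tall.
- upper_leaf: Upper loose hinge leaf: steel strap 40 mm wide, 6 mm thick, flat on the lower leaf, underside 32 mm above the table, sliding in the same channel. Origin: centre of its 13.5 mm eye, at the underside; axes parallel to the bracket's. Reaches x = -65 to +25 mm. 0.2 to 0.35 kg. Starts with its eye 8 to 20 mm from the bracket's middle towards -x.
- upper_lug (a point): Centre of the top of the upper leaf's upright gripping lug, 53 mm to -x of its eye and 50 mm above its underside (82 mm above the table). The lug is 24 mm long (x), 12 mm thick (y), 44 mm tall. With the eyes in line the two lugs' centres are 106 mm apart, the eyes midway.
- pin: Steel pivot pin standing loose and upright in one hole of the stand, tip 11 mm above the table. Origin: centre of its lower tip, z up the pin. Tapered nose 7 mm across at the tip, 11 mm at z = 8 mm, 12 mm at z = 14 mm; 12 mm round shank to z = 34 mm; collar 24 mm across, z = 34 to 39 mm. 0.11 kg. Home in the bracket its tip is 4 mm above the table, its collar on the upper leaf.
- pin_head (a point): Middle of the pin's round head, the part to grip: 18 mm across, from z = 39 to 71 mm above the pin's tip; this point is at 55 mm. The nose, pressed lightly, draws a loose leaf's eye onto itself from about 3 mm off. A pin standing through the eyes drags both leaves along when moved sideways.
- stand: Fixed white plastic block, 150 (x) x 50 (y) x 45 (z) mm, origin at the middle of its underside, with two upright 15 mm holes at x = -40 and +40 mm. The collar of the pin rests on its top. The other hole carries the bolt.
- bolt: Hexagon bolt in the stand's other hole, to be left alone: 12 mm shank, low six-sided head 20 mm across flats, top 48 mm above its lower tip, which is its origin.
- vial_a: Small white capped sample bottle, 34 mm across, 65 mm high, bystander on the near side; origin under its centre.
- vial_b: Same sample bottle on the far side, bystander; origin under its centre.
- spanner: Open-ended spanner lying on the table on the near left, bystander.
- washer: Plain steel washer, 44 mm across, lying beyond the bracket, bystander; origin under its centre.
- phone: Black telephone lying flat, 75 x 150 x 10 mm, bystander; origin under its centre.
Not all that is in view belongs to the job. What is shaped like the lower_leaf but orange is not meant. What is shaped like the upper_leaf but blue is not meant.

How it is judged:
By the outcome, as a careful person would: the job done as asked, in the order asked, and still so for the second after the job is handed in, with the robot touching nothing.
It also fails if it takes over 72 s, if anything falls off the work surface, if the arm or the gripper's body presses on something with over 40 N, if the wrist force passes 120 N, or if a joint passes its speed limit or range.

## Working session

There is one attempt and no reset: what is moved stays moved. The work goes in short steps, Python scripts to look and compute and a tool call to move; the robot and the scene stay as the last step left them, time stands still between calls to the robot, and variables do not carry over. Pictures are saved under pics/ and viewed, about 8 in all and at most 12, crops included, and the job is handed in when it is done.

Besides the shell and the picture viewer there is one more tool, called after "Call:" by a JSON object that holds its "api" and its "payload", one argument or row to a line. move_arm: Moves the arm, as the interface text tells. Its arguments: {"type":"object","properties":{"series":{"type":"array","items":{"type":"array"}},"squeeze":{"type":"number"}},"required":["series"]}

```bash
ls; mkdir -p pics; python3 - <<'E'
from station import ctrl,capture
import cv2,numpy as np
s=ctrl.observe();print(s)
for n in("scene","side","wrist"):
    c=capture(n);np.savez(f"{n}0.npz",**c)
    cv2.imwrite(f"pics/{n}0.png",c["frame"][:,:,::-1]);print(n,c["camera_matrix"].tolist(),c["k1"]);print(c.get("world_to_cam",c.get("mount")))
E
```

```text
pics
{'time_s': 0.0, 'joint_pos': array([-0.0935081 ,  0.59211013,  0.04829398,  1.60983552, -0.03325004,
        0.94269027, -0.03369278]), 'qd': array([ 1.13875713e-03, -5.89206260e-05, -2.38516610e-04,  1.73787998e-04,
       -2.11268265e-04, -9.17799344e-04,  9.06365827e-04]), 'joint_torque': array([ 3.78132427e-04, -5.48684978e+01,  1.54672019e+00, -1.98121297e+01,
        9.43630905e-03,  8.90732801e-03, -1.16924070e-05]), 'position': array([7.24332961e-01, 1.55499595e-05, 3.02742162e-01]), 'orientation': array([-0.49943283,  0.50063143, -0.50048488,  0.4994496 ]), 'ft_force': array([ 0.13413781, -0.1250372 , -0.33687735]), 'moment': array([-0.00601175,  0.0361812 , -0.02171288]), 'opening': 0.9978015697323606}
scene [[485.5435294069459, 0.0, 331.640106513563], [0.0, 485.5435294069459, 237.9861734785847], [0.0, 0.0, 1.0]] -0.10475741570342768
[[ 0.30104668  0.95330458  0.02410939 -0.18492362]
 [-0.57746551  0.16212322  0.80015601  0.26066886]
 [ 0.75888371 -0.25480665  0.59930718 -1.44206284]
 [ 0.          0.          0.          1.        ]]
side [[478.54336415920443, 0.0, 313.2588958167892], [0.0, 478.54336415920443, 238.06664340170153], [0.0, 0.0, 1.0]] -0.012733417355770054
[[ 0.93271305 -0.36042904  0.01171605 -0.52858511]
 [ 0.18654368  0.51002971  0.83968515 -0.19023341]
 [-0.30862244 -0.78099975  0.54294713 -0.85164638]
 [ 0.          0.          0.          1.        ]]
wrist [[397.4272160004145, 0.0, 322.8025522082492], [0.0, 397.4272160004145, 242.67126425350912], [0.0, 0.0, 1.0]] -0.06938026596126477
[[ 6.46587745e-06 -9.47398785e-01 -3.20055529e-01 -8.32978493e-02]
 [-8.33295900e-05  3.20055527e-01 -9.47398782e-01 -7.09390748e-02]
 [ 9.99999997e-01  3.27958604e-05 -7.68769125e-05 -2.55756466e-04]
 [ 0.00000000e+00  0.00000000e+00  0.00000000e+00  1.00000000e+00]]
```

View pics/scene0.png

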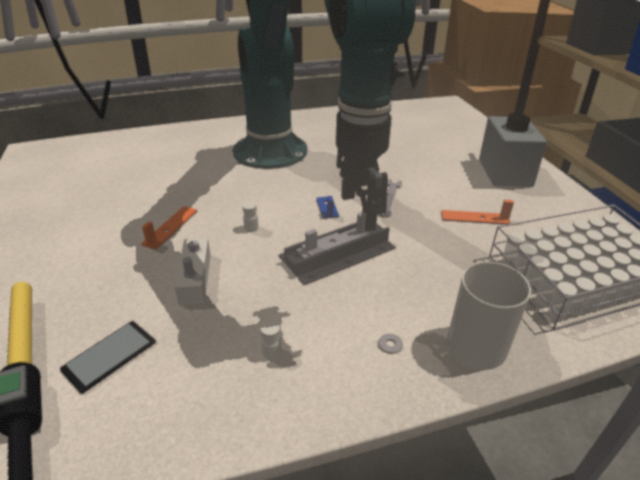

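View pics/wrist0.png

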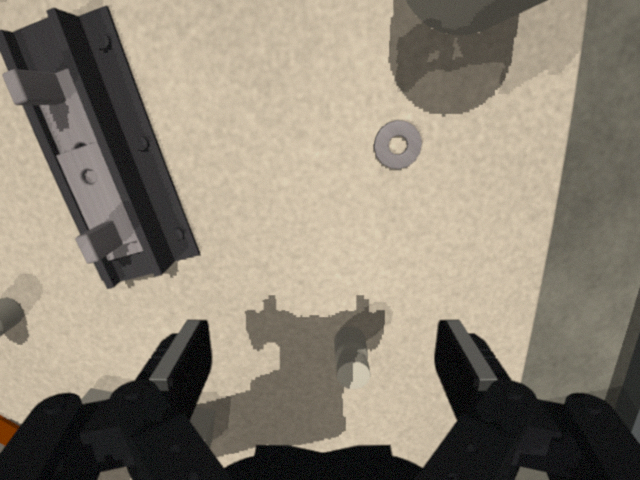

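The scene view shows the bracket at (335,245) with lugs at about (310,240) and (362,222). The stand is at (195,280), with the pin on it near (192,247). The lookalikes are orange at (168,228) and (478,214), and blue at (327,207). In the wrist view the leaf eyes are near (88,177) and (80,146).

```bash
cat > h.py <<'E'
import numpy as np,cv2
from scipy.spatial.transform import Rotation as Ro
def R(q): return Ro.from_quat(np.roll(q,-1)).as_matrix()
def c2w(c,s=None):
    if "world_to_cam" in c: return np.linalg.inv(c["world_to_cam"])
    T=np.eye(4);T[:3,:3]=R(s["orientation"]);T[:3,3]=s["position"];return T@c["mount"]
def rays(c,px):
    p=cv2.undistortPoints(np.float64(px).reshape(-1,1,2),c["camera_matrix"],np.array([float(c["k1"]),0,0,0]))[:,0]
    return np.c_[p[:,0],-p[:,1],-np.ones(len(p))]
def onplane(c,px,z,s=None):
    T=c2w(c,s);d=rays(c,px)@T[:3,:3].T;o=T[:3,3]
    return o+d*((z-o[2])/d[:,2])[:,None]
def proj(c,P,s=None):
    T=np.linalg.inv(c2w(c,s));q=np.atleast_2d(P)@T[:3,:3].T+T[:3,3]
    a=q[:,:2]/-q[:,2:]*[1,-1];a=a*(1+float(c["k1"])*(a**2).sum(1,keepdims=True));K=c["camera_matrix"]
    return a*K[0,0]+K[:2,2]
def cloud(c,s=None):
    z=c["range_z"];v,u=np.indices(z.shape);T=c2w(c,s)
    return ((rays(c,np.c_[u.ravel(),v.ravel()])*z.reshape(-1,1))@T[:3,:3].T+T[:3,3]).reshape(480,640,3)
E
python3 - <<'E'
from station import ctrl
from h import *
s=ctrl.observe();print(R(s["orientation"]).round(3))
w=dict(np.load("wrist0.npz"));sc=dict(np.load("scene0.npz"));sd=dict(np.load("side0.npz"))
print("eyes",onplane(w,[[88,177]],.038,s),onplane(w,[[80,146]],.032,s))
P=cloud(w,s);print(P[177,95],P[110,70],P[90,35],P[240,100])
Q=cloud(sc);print("stand",[Q[b,a].round(3).tolist() for a,b in [(195,265),(190,245),(310,235),(362,217),(205,250)]])
f=sd["frame"];cv2.imwrite("pics/s1.png",f[:,:,::-1])
a=sc["frame"][180:310,130:400,::-1];cv2.imwrite("pics/s2.png",cv2.resize(a,None,fx=2.9,fy=2.9,interpolation=cv2.INTER_CUBIC))
E
```

```text
[[ 0.    -0.002  1.   ]
 [-1.    -0.     0.   ]
 [ 0.    -1.    -0.002]]
eyes [[0.51987344 0.02987394 0.038     ]] [[0.51363294 0.05596202 0.032     ]]
[0.52326889 0.02897342 0.03291949] [0.51019702 0.08615498 0.03257335] [0.50693063 0.10138543 0.06835686] [ 0.5399884  -0.01722356  0.06987687]
stand [[0.534, -0.257, 0.046], [0.483, -0.261, 0.058], [0.543, -0.025, 0.079], [0.771, -0.011, 0.27], [0.493, -0.233, 0.046]]
```

View pics/s1.png

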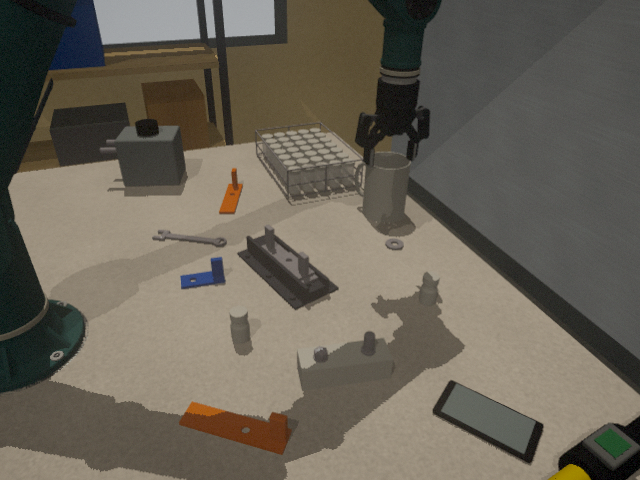

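View pics/s2.png

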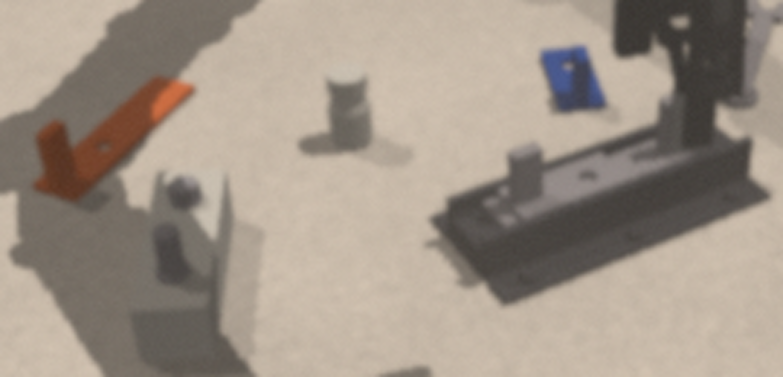

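The side view settles the choice. The tall round head at (370,343) is the pin, and the low hex head at (320,354) is the bolt to leave alone. The steel leaves lie in the bracket, with lugs at (269,237) and (304,265). The orange and blue parts are decoys.

```bash
python3 - <<'E'
from station import ctrl
from h import *
s=ctrl.observe()
C={n:dict(np.load(n+"0.npz")) for n in("wrist","scene","side")}
P={n:cloud(C[n],s) for n in C}
def top(n,box,z0,z1):
    p=P[n].reshape(-1,3);m=(C[n]["range_z"].ravel()>0)&(p[:,0]>box[0])&(p[:,0]<box[1])&(p[:,1]>box[2])&(p[:,1]<box[3])&(p[:,2]>z0)&(p[:,2]<z1);q=p[m]
    return (len(q),q.mean(0).round(4).tolist(),np.ptp(q,0).round(3).tolist()) if len(q)>2 else len(q)
for n in C:
    print(n,"uplug",top(n,(.48,.6,-.06,.02),.078,.09),"lowlug",top(n,(.45,.56,.06,.13),.078,.09))
    print("  pinhd",top(n,(.5,.62,-.36,-.18),.076,.09),"bolt",top(n,(.42,.52,-.36,-.18),.052,.065),"standtop",top(n,(.38,.65,-.36,-.16),.04,.048))
# bracket walls
p=P["wrist"].reshape(-1,3);m=(abs(p[:,2]-.04)<.003)&(p[:,0]<.62)&(p[:,0]>.42)&(abs(p[:,1])<.2)
q=p[m];r=cv2.minAreaRect(np.float32(q[:,:2]*1000));print(len(q),r)
p=P["side"].reshape(-1,3);m=(abs(p[:,2]-.04)<.003)&(p[:,0]<.62)&(p[:,0]>.42)&(p[:,1]<.2)&(p[:,1]>-.12)
q=p[m];r=cv2.minAreaRect(np.float32(q[:,:2]*1000));print(len(q),r)
E
```

```text
wrist uplug (476, [0.5359, -0.02, 0.0821], [0.017, 0.025, 0.007]) lowlug (624, [0.5025, 0.1035, 0.0823], [0.018, 0.024, 0.007])
  pinhd 0 bolt 0 standtop (27, [0.5941, -0.2513, 0.0428], [0.006, 0.011, 0.006])
scene uplug (57, [0.5368, -0.0221, 0.082], [0.015, 0.022, 0.006]) lowlug (15, [0.5037, 0.0943, 0.0812], [0.012, 0.012, 0.004])
  pinhd (58, [0.5609, -0.2693, 0.0812], [0.018, 0.015, 0.008]) bolt (86, [0.4815, -0.2551, 0.0581], [0.023, 0.021, 0.011]) standtop (1029, [0.5258, -0.2652, 0.0451], [0.217, 0.133, 0.008])
side uplug (51, [0.5348, -0.0238, 0.0805], [0.016, 0.024, 0.005]) lowlug (35, [0.5007, 0.101, 0.0807], [0.013, 0.023, 0.005])
  pinhd (85, [0.5578, -0.2717, 0.0806], [0.017, 0.017, 0.008]) bolt (147, [0.4794, -0.2565, 0.0581], [0.022, 0.025, 0.009]) standtop (1962, [0.5147, -0.2669, 0.0451], [0.217, 0.134, 0.008])
8889 ((517.0069580078125, 44.717552185058594), (60.008583068847656, 233.96739196777344), 15.141955375671387)
652 ((517.91015625, 41.77197265625), (60.53682327270508, 231.94593811035156), 14.993743896484375)
```

Call:
{"api": "move_arm", "payload": {
  "series": [
    [1,[0.1,0,-0.9],0],
    [1,[0.1,0.2,-1],0],
    [1,[0.1,0.5,-1],0],
    [1,[0.1,0.8,-1],0],
    [1,[0.1,0.8,-0.8],0],
    [1,[0,0,0],-1],
    [1,[0,0,0],-1],
    [1,[0,0,0],-1],
    [0.5,[0,0,0],0],
    [0.5,[0,0,0],0],
    [0.5,[0,0,0],0]
  ],
  "squeeze": 40
}}

```text
time_s: 1.25
position: [0.5381, -0.0199, 0.2128]
orientation: [-0.561, 0.561, -0.431, 0.431]
ft_force: [-0.5, 0.3, -0.3]
opening: 0.515
```

```bash
python3 - <<'E'
from station import ctrl,capture
from h import *
s=ctrl.observe();c=capture("wrist");cv2.imwrite("pics/w1.png",c["frame"][:,:,::-1])
M=R(s["orientation"]);print(s["position"],M.round(3).tolist(),s["ft_force"],s["opening"])
P=cloud(c,s).reshape(-1,3)
for b in((.48,.6,-.06,.02),(.45,.56,.06,.14)):
    m=(P[:,0]>b[0])&(P[:,0]<b[1])&(P[:,1]>b[2])&(P[:,1]<b[3])&(abs(P[:,2]-.083)<.004);q=P[m]
    print(len(q));print(cv2.minAreaRect(np.float32(q[:,:2]*1000)) if len(q)>5 else 0)
E
```

```text
[ 0.53811809 -0.01990664  0.21276629] [[0.258, -0.0, 0.966], [-0.966, -0.0, 0.258], [0.0, -1.0, -0.0]] [-0.52377284  0.29207059 -0.3069334 ] 0.5154644003340133
893
((533.811279296875, -20.4025936126709), (12.052924156188965, 23.617830276489258), 15.080653190612793)
906
((501.4718322753906, 98.94021606445312), (11.561885833740234, 14.908024787902832), 14.991711616516113)
```

View pics/w1.png

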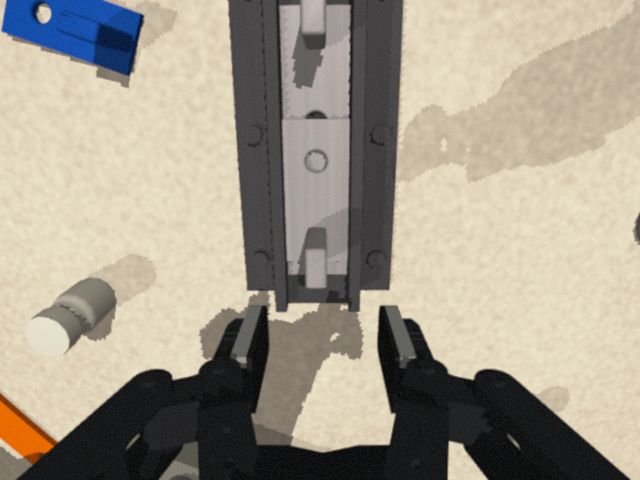

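The jaws are aligned with the bracket. The upper lug top is at (316,268), its eye at (316,160), and the lower eye is peeking out at (316,114). I'll descend onto the upper lug.

Call:
{"api": "move_arm", "payload": {
  "series": [
    [0.5,[0,0.8,-0.1],0],
    [0.5,[0,0.8,0],0],
    [0.5,[0,0.6,0],0],
    [0.5,[0,0,0],0],
    [0.5,[0,0,0],0],
    [0,[0,0,0],0],
    [0,[0,0,0],0],
    [0,[0,0,0],0],
    [0,[0,0,0],0],
    [0,[0,0,0],0],
    [0,[0,0,0],0]
  ],
  "squeeze": 40
}}

```text
time_s: 2.4
position: [0.5349, -0.021, 0.1261]
orientation: [0.561, -0.561, 0.43, -0.431]
ft_force: [-1.5, 0.1, 7.5]
opening: 0.132
```

Call:
{"api": "move_arm", "payload": {
  "series": [
    [0,[-0.1,0,0],0],
    [0,[-0.1,0,0],0],
    [0,[-0.1,0,0],0],
    [0,[-0.1,0,0],0],
    [0,[-0.1,0,0],0],
    [0,[-0.05,0,0],0],
    [0,[0,0,0],0],
    [0,[0,0,0],0],
    [0,[0,0,0],0]
  ]
}}

```text
time_s: 3.3
position: [0.5298, -0.0017, 0.1261]
orientation: [0.561, -0.56, 0.43, -0.432]
ft_force: [0.3, -5.1, 7.3]
opening: 0.128
```

```bash
python3 - <<'E'
from station import ctrl,capture
from h import *
s=ctrl.observe();c=capture("wrist");cv2.imwrite("pics/w2.png",c["frame"][:,:,::-1]);np.savez("w2.npz",**c)
print(s["position"],s["ft_force"])
P=cloud(c,s).reshape(-1,3)
b=(.45,.56,.06,.14)
m=(P[:,0]>b[0])&(P[:,0]<b[1])&(P[:,1]>b[2])&(P[:,1]<b[3])&(abs(P[:,2]-.083)<.004);q=P[m]
print(len(q));print(cv2.minAreaRect(np.float32(q[:,:2]*1000)) if len(q)>5 else 0)
E
```

```text
[ 0.52983441 -0.00173857  0.12613196] [ 0.27513871 -5.06958119  7.27829018]
2565
((501.79443359375, 98.28402709960938), (12.111433982849121, 13.986018180847168), 15.558582305908203)
```

View pics/w2.png

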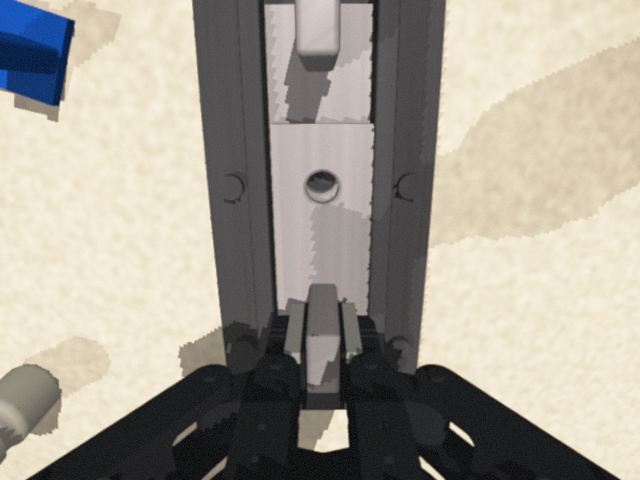

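```bash
python3 - <<'E'
from h import *
c=dict(np.load("w2.npz"))
cv2.imwrite("pics/w2c.png",cv2.resize(c["frame"][155:220,280:365,::-1],None,fx=8,fy=8,interpolation=cv2.INTER_CUBIC))
from station import ctrl
s=ctrl.observe()
e=onplane(c,[[322,187]],.038,s)[0];d=np.array([-.259,.966,0])
for t in(0,1,2,3,4): print(t,proj(c,[e+d*t/1000-[0,0,.006],e+d*t/1000-[0,0,.012],e+d*(t+6.75)/1000-[0,0,.006],e+d*(t-6.75)/1000-[0,0,.006]],s).round(1).tolist(), proj(c,[e+d*.00675,e-d*.00675],s).round(1).tolist())
E
```

```text
0 [[322.0, 184.3], [322.0, 181.7], [321.9, 168.1], [322.0, 200.1]] [[322.0, 170.2], [322.0, 203.3]]
1 [[322.0, 181.9], [322.0, 179.4], [321.9, 165.6], [322.0, 197.8]] [[322.0, 170.2], [322.0, 203.3]]
2 [[322.0, 179.5], [322.0, 177.1], [321.9, 163.2], [322.0, 195.4]] [[322.0, 170.2], [322.0, 203.3]]
3 [[322.0, 177.1], [321.9, 174.8], [321.9, 160.8], [322.0, 193.1]] [[322.0, 170.2], [322.0, 203.3]]
4 [[322.0, 174.7], [321.9, 172.5], [321.9, 158.3], [322.0, 190.8]] [[322.0, 170.2], [322.0, 203.3]]
```

View pics/w2c.png

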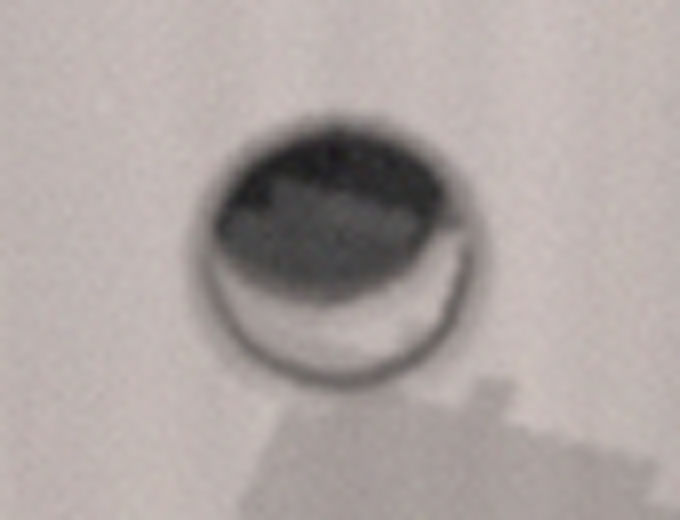

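The crop shows the lower eye sitting about 3 mm further along +x (its near rim is at row ~192.5 where I'd expect ~200). I'll slide a little more.

Call:
{"api": "move_arm", "payload": {
  "series": [
    [0,[-0.04,0,0],0],
    [0,[-0.035,0,0],0],
    [0,[0,0,0],0],
    [0,[0,0,0],0],
    [0,[0,0,0],0]
  ]
}}

```text
time_s: 3.85
position: [0.5291, 0.0008, 0.1261]
orientation: [0.561, -0.56, 0.43, -0.433]
ft_force: [-0.5, -5.3, 6.4]
opening: 0.132
```

```bash
python3 - <<'E'
from h import *
from station import ctrl,capture
s=ctrl.observe();c=capture("wrist")
e0=onplane(c,[[322,187]],.038,s)[0]
print(s["position"],s["ft_force"],e0)
cv2.imwrite("pics/w3c.png",cv2.resize(c["frame"][155:220,280:365,::-1],None,fx=8,fy=8,interpolation=cv2.INTER_CUBIC))
E
```

```text
[0.52913879 0.00077153 0.12613504] [-0.51148155 -5.30363919  6.37995624] [0.51539848 0.0520378  0.038     ]
```

View pics/w3c.png

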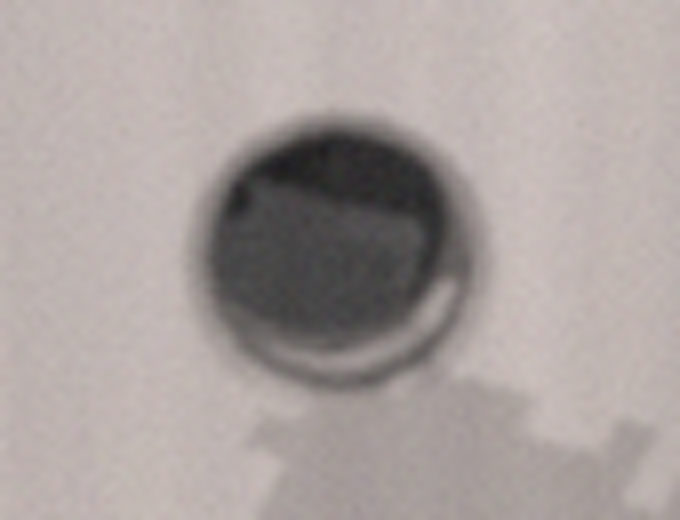

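Call:
{"api": "move_arm", "payload": {
  "series": [
    [0,[-0.02,0,0],0],
    [0,[0,0,0],0],
    [0,[0,0,0],0],
    [0,[0,-0.05,0],0],
    [0.5,[0.05,0,0],0],
    [0.5,[0,0,0],0],
    [0.5,[0,0,0],0],
    [0.5,[0,0,0],0],
    [0.5,[0,-0.3,0],0],
    [0.5,[0,-0.8,0],0],
    [0.5,[0,-0.8,0],0],
    [0.5,[0,0,0],0],
    [0.5,[0,0,0],0]
  ]
}}

```text
time_s: 5.2
position: [0.5284, 0.0021, 0.204]
orientation: [0.562, -0.56, 0.43, -0.431]
ft_force: [0.1, -0.5, 0.5]
opening: 0.5
```

```bash
python3 - <<'E'
from h import *
from station import ctrl,capture
s=ctrl.observe();c=capture("wrist");np.savez("w4.npz",**c)
print(s["position"],s["ft_force"],s["joint_pos"].round(2))
e=onplane(c,[[322,187]],.038,s)[0]
P=cloud(c,s).reshape(-1,3)
for b in((.48,.6,-.06,.03),(.45,.56,.06,.14)):
    m=(P[:,0]>b[0])&(P[:,0]<b[1])&(P[:,1]>b[2])&(P[:,1]<b[3])&(abs(P[:,2]-.083)<.004);q=P[m]
    print(len(q),cv2.minAreaRect(np.float32(q[:,:2]*1000)))
px=proj(c,[[.5148,.0531,.038]],s)[0];print(px);u,v=px.astype(int)
cv2.imwrite("pics/w4c.png",cv2.resize(c["frame"][v-40:v+40,u-50:u+50,::-1],None,fx=7,fy=7,interpolation=cv2.INTER_CUBIC))
E
```

```text
[0.52844451 0.00212965 0.20404672] [ 0.07221264 -0.47232699  0.54550138] [-0.06  0.49 -0.03  2.13  0.03  0.52  0.14]
963 ((527.2138061523438, 4.360360145568848), (11.841667175292969, 23.641191482543945), 14.428595542907715)
1440 ((500.33306884765625, 103.21778106689453), (11.9130277633667, 23.61406707763672), 14.93492603302002)
[322.15836377 163.23495991]
```

View pics/w4c.png

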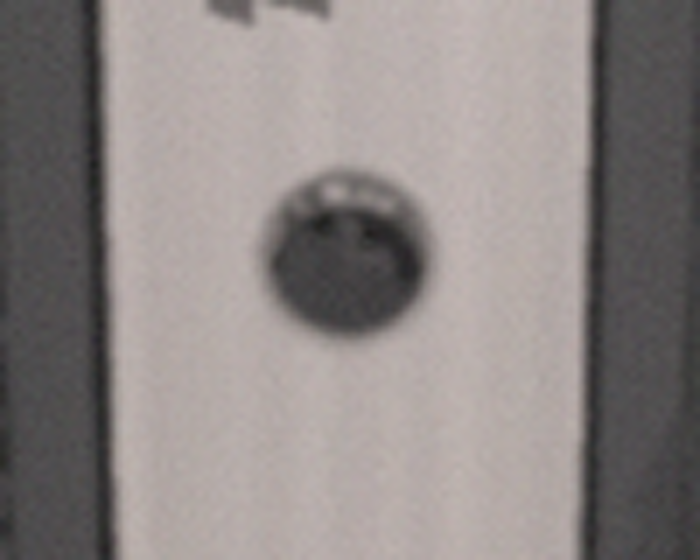

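The crop shows the upper eye now about 3 mm too far (the lower leaf's bright rim shows at the top), and the lug gap of 102.4 mm instead of 106 agrees. I'll regrip and pull back.

Call:
{"api": "move_arm", "payload": {
  "series": [
    [0.5,[0,0.8,0],0],
    [0.5,[0,0.8,0],0],
    [0.5,[0,0.35,0],0],
    [0.5,[0,0,0],0],
    [0,[0,0,0],0],
    [0,[0,0,0],0],
    [0,[0,0,0],0],
    [0,[0,0,0],0],
    [0,[0,0,0],0],
    [0,[0,0,0],0]
  ]
}}

```text
time_s: 6.25
position: [0.5286, 0.002, 0.1257]
orientation: [0.561, -0.561, 0.43, -0.431]
ft_force: [-1.0, -0.7, 6.1]
opening: 0.131
```

Call:
{"api": "move_arm", "payload": {
  "series": [
    [0,[0.04,0,0],0],
    [0,[0.04,0,0],0],
    [0,[0.04,0,0],0],
    [0,[0,0,0],0],
    [0,[0,0,0],0]
  ]
}}

```text
time_s: 6.75
position: [0.5292, 0.0006, 0.1258]
orientation: [0.563, -0.561, 0.43, -0.429]
ft_force: [-2.7, 5.6, 8.6]
opening: 0.135
```

Call:
{"api": "move_arm", "payload": {
  "series": [
    [0,[0.03,0,0],0],
    [0,[0.025,0,0],0],
    [0,[0,0,0],0],
    [0,[0,0,0],0],
    [0,[-0.04,0,0],0],
    [0,[-0.04,0,0],0],
    [0,[0,0,0],0],
    [0,[0,0,0],0]
  ]
}}

```text
time_s: 7.55
position: [0.5297, -0.0009, 0.1257]
orientation: [0.562, -0.561, 0.43, -0.431]
ft_force: [-0.8, 1.4, 5.8]
opening: 0.13
```

Call:
{"api": "move_arm", "payload": {
  "series": [
    [0.5,[0,0,0],0],
    [0.5,[0,0,0],0],
    [0.5,[0,0,0],0],
    [0.5,[0,0,0],0],
    [0.5,[0,-0.3,0],0],
    [0.5,[0,-0.8,0],0],
    [0.5,[0,-0.85,0],0],
    [0.5,[0,0,0],0],
    [0.5,[0,0,0],0]
  ]
}}

```text
time_s: 8.45
position: [0.5294, -0.0017, 0.2041]
orientation: [0.562, -0.56, 0.43, -0.431]
ft_force: [-0.6, -0.0, -0.8]
opening: 0.503
```

```bash
cat > lug.py <<'E'
from h import *
from station import ctrl,capture
s=ctrl.observe();c=capture("wrist")
print(s["position"],s["ft_force"])
P=cloud(c,s).reshape(-1,3);L=[]
for b in((.48,.6,-.06,.03),(.45,.56,.06,.14)):
    m=(P[:,0]>b[0])&(P[:,0]<b[1])&(P[:,1]>b[2])&(P[:,1]<b[3])&(abs(P[:,2]-.083)<.004);q=P[m]
    r=cv2.minAreaRect(np.float32(q[:,:2]*1000));print(r);L.append(r[0])
L=np.array(L);d=L[1]-L[0];print("gap",np.hypot(*d),"mid",L.mean(0),"yaw",np.degrees(np.arctan2(d[1],d[0])))
px=proj(c,[[*(L.mean(0)/1000),.038]],s)[0];print(px);u,v=px.astype(int)
cv2.imwrite("pics/eye.png",cv2.resize(c["frame"][v-40:v+40,u-50:u+50,::-1],None,fx=7,fy=7,interpolation=cv2.INTER_CUBIC))
E
python3 lug.py
```

```text
[ 0.52942854 -0.00165715  0.20406449] [-0.55552712 -0.03059224 -0.81959358]
((529.0520629882812, 1.6012697219848633), (11.84294605255127, 24.29280662536621), 14.559606552124023)
((500.46038818359375, 103.27368927001953), (11.586324691772461, 23.640872955322266), 15.781275749206543)
gap 105.61611981553092 mid [514.75622559  52.4374795 ] yaw 105.706709135188
[321.82302827 157.59670878]
```

Call:
{"api": "move_arm", "payload": {
  "series": [
    [0.5,[0.5,0,-0.1],0],
    [0.5,[0.9,0,-0.15],0],
    [0.5,[0.9,0,-0.15],0],
    [0.5,[0.9,0,-0.15],0],
    [0.5,[0.9,0,-0.15],0],
    [0.5,[0.9,0,-0.15],0],
    [0.5,[0.9,0,-0.1],0],
    [0.5,[0.5,0,-0.05],0],
    [0.5,[0.3,0,0],0],
    [0.5,[0,0,0],0],
    [0.5,[0,0,0],0],
    [0.5,[0,0,0],0]
  ]
}}

```text
time_s: 9.7
position: [0.5599, -0.2682, 0.2026]
orientation: [0.562, -0.561, 0.43, -0.429]
ft_force: [-0.8, 0.3, -0.3]
opening: 0.498
```

```bash
python3 - <<'E'
from h import *
from station import ctrl,capture
s=ctrl.observe();c=capture("wrist");cv2.imwrite("pics/w5.png",c["frame"][:,:,::-1])
M=R(s["orientation"]);print(s["position"],s["ft_force"],M.round(3).tolist())
P=cloud(c,s);p=P.reshape(-1,3)
m=(abs(p[:,0]-.56)<.03)&(abs(p[:,1]+.27)<.03)&(abs(p[:,2]-.081)<.004);q=p[m];print(len(q),q.mean(0),np.ptp(q,0))
print(cv2.minEnclosingCircle(np.float32(q[:,:2]*1000)))
ce=np.array(cv2.minEnclosingCircle(np.float32(q[:,:2]*1000))[0])/1000
d=np.r_[ce,0]-s["position"];print("tool delta mm",(M.T@d*1000).round(1))
E
```

```text
[ 0.55991993 -0.26816135  0.20256062] [-0.78656988  0.28455431 -0.30045733] [[0.262, -0.001, 0.965], [-0.965, 0.002, 0.262], [-0.002, -1.0, -0.0]]
909 [ 0.55691155 -0.26801169  0.08228265] [0.01745611 0.01794386 0.00749239]
((556.9816284179688, -269.1085510253906), 9.18876838684082)
tool delta mm [  0.5 202.6  -3. ]
```

View pics/w5.png

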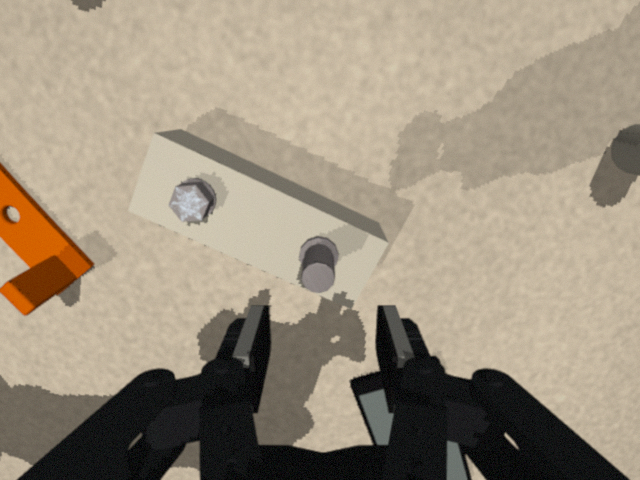

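The hex bolt is at (192,202) and the round pin head with its collar at (318,270), so the pin is directly below the jaws.

Call:
{"api": "move_arm", "payload": {
  "series": [
    [0.5,[0.01,0.7,-0.06],0],
    [0.5,[0,0.7,0],0],
    [0.5,[0,0.5,0],0],
    [0.5,[0,0,0],0],
    [0.5,[0,0,0],0],
    [0,[0,0,0],0],
    [0,[0,0,0],0],
    [0,[0,0,0],0],
    [0,[0,0,0],0],
    [0,[0,0,0],0],
    [0,[0,0,0],0]
  ],
  "squeeze": 40
}}

```text
time_s: 10.85
position: [0.5584, -0.272, 0.1283]
orientation: [0.561, -0.561, 0.43, -0.431]
ft_force: [-1.1, 0.9, 6.7]
opening: 0.196
```

Call:
{"api": "move_arm", "payload": {
  "series": [
    [0,[0,-0.2,0],0],
    [0,[0,-0.3,0],0],
    [0,[0,-0.5,0],0],
    [0,[0,-0.6,0],0],
    [0,[0,-0.6,0],0],
    [0,[0,0,0],0],
    [0,[0,0,0],0],
    [0,[0,0,0],0]
  ],
  "squeeze": 60
}}

```text
time_s: 11.65
position: [0.5567, -0.2715, 0.2139]
orientation: [-0.561, 0.561, -0.431, 0.43]
ft_force: [0.3, 0.7, -0.3]
opening: 0.186
```

```bash
python3 - <<'E'
from h import *
from station import ctrl,capture
s=ctrl.observe();print(s["position"],s["ft_force"],s["opening"],R(s["orientation"]).round(3).tolist())
T=s["position"]
out=[]
for n in("scene","side"):
    c=capture(n);u,v=proj(c,[[T[0],T[1],T[2]-.09]])[0].astype(int);print(n,u,v)
    out.append(cv2.resize(c["frame"][v-40:v+40,u-40:u+40,::-1],None,fx=5,fy=5,interpolation=cv2.INTER_CUBIC))
    P=cloud(c);p=P.reshape(-1,3);m=(np.hypot(p[:,0]-T[0],p[:,1]-T[1])<.025)&(p[:,2]<T[2]-.075)&(p[:,2]>T[2]-.13);q=p[m];print(len(q))
    for a in range(75,130,8):
        r=q[(q[:,2]<T[2]-a/1000)&(q[:,2]>T[2]-a/1000-.008)]
        if len(r):print(a,len(r),(r.mean(0)-T).round(4)*1000)
cv2.imwrite("pics/pin.png",np.hstack(out))
E
```

```text
[ 0.55667434 -0.27154014  0.21387577] [ 0.3406072   0.71796471 -0.26848521] 0.1862378563057656 [[0.259, -0.002, 0.966], [-0.966, 0.001, 0.259], [-0.001, -1.0, -0.002]]
scene 181 241
111
75 37 [  8.4   2.9 -79.1]
83 11 [  4.1   3.5 -89.2]
91 25 [  3.8   3.6 -94.9]
99 22 [   3.9    3.4 -103.5]
107 11 [   2.5    4.7 -110.4]
115 5 [   0.7    2.4 -116.3]
side 371 315
147
75 56 [ -0.9  -4.9 -80.2]
83 11 [ -2.3  -6.2 -84.7]
91 28 [ -2.2  -1.4 -94.4]
99 29 [  -1.9   -1.8 -102.8]
107 19 [  -1.7   -1.1 -111.1]
115 4 [  -2.3    0.8 -116.9]
```

View pics/pin.png

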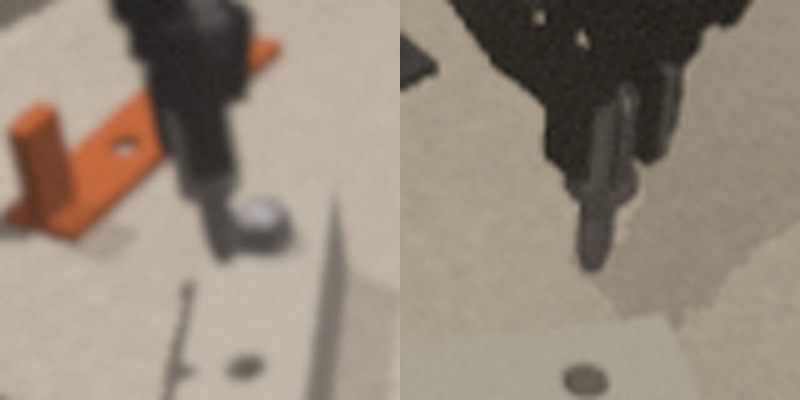

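The pin is held upright, and in the side crop its tip is about 117 mm below the TCP. The pin hole in the stand is empty and the bolt hasn't been touched. Next I carry the pin over the eyes.

Call:
{"api": "move_arm", "payload": {
  "series": [
    [0,[-0.4,0,0.05],0],
    [0,[-0.8,0,0.1],0],
    [0,[-0.8,0,0.1],0],
    [0,[-0.8,0,0.12],0],
    [0,[-0.8,0,0.12],0],
    [0,[-0.8,0,0.12],0],
    [0,[-0.8,0,0.12],0],
    [0,[-0.8,0,0.12],0],
    [0,[-0.8,0,0.12],0],
    [0,[-0.6,0,0.1],0],
    [0,[-0.4,0,0],0],
    [0,[0,0,0],0],
    [0,[0,0,0],0],
    [0,[0,0,0],0]
  ]
}}

```text
time_s: 13.15
position: [0.518, 0.0395, 0.2146]
orientation: [-0.56, 0.561, -0.431, 0.431]
ft_force: [0.3, -0.5, -2.4]
opening: 0.186
```

Call:
{"api": "move_arm", "payload": {
  "series": [
    [0,[-0.15,0,0],0],
    [0,[-0.1,0.3,0],0],
    [0,[0,0.5,0],0],
    [0,[0,0.4,0],0],
    [0,[0,0,0],0],
    [0,[0,0,0],0],
    [0,[0,0,0],0],
    [0,[0,0,0],0]
  ]
}}

```text
time_s: 13.95
position: [0.516, 0.0503, 0.1674]
orientation: [0.561, -0.561, 0.43, -0.431]
ft_force: [0.1, -0.1, -0.7]
opening: 0.187
```

```bash
python3 - <<'E'
from h import *
from station import ctrl,capture
s=ctrl.observe();print(s["position"],s["ft_force"],s["opening"])
T=s["position"];out=[]
for n in("scene","side"):
    c=capture(n);A=c2w(c)[:2,2];A=A/np.hypot(*A)
    p=cloud(c).reshape(-1,3);m=(np.hypot(p[:,0]-T[0],p[:,1]-T[1])<.025)
    q=p[m&(p[:,2]<T[2]-.088)&(p[:,2]>T[2]-.112)];print(n,len(q),"axis",(q.mean(0)[:2]-A*.0047-T[:2])*1000)
    # lug tops
    for b in((.48,.6,-.06,.03),(.45,.56,.06,.14)):
        k=(p[:,0]>b[0])&(p[:,0]<b[1])&(p[:,1]>b[2])&(p[:,1]<b[3])&(abs(p[:,2]-.082)<.004);print(p[k].mean(0)if k.any() else None)
    u,v=proj(c,[[.515,.0524,.045]])[0].astype(int)
    out.append(cv2.resize(c["frame"][v-40:v+40,u-40:u+40,::-1],None,fx=5,fy=5,interpolation=cv2.INTER_CUBIC))
cv2.imwrite("pics/over.png",np.hstack(out))
c=capture("wrist");cv2.imwrite("pics/w6.png",c["frame"][:,:,::-1])
E
```

```text
[0.51603658 0.05027256 0.16743927] [ 0.11861255 -0.11978636 -0.6711471 ] 0.18686959470180992
scene 42 axis [-1.12268491  2.24386524]
[5.31284475e-01 1.83862717e-04 8.17181938e-02]
[0.502886   0.10175493 0.08055974]
side 50 axis [1.02717065 2.70430352]
[ 0.52998215 -0.00174615  0.08059475]
[0.50095313 0.10072419 0.08041029]
```

Call:
{"api": "move_arm", "payload": {
  "series": [
    [0,[0,0.1,-0.02],0],
    [0,[0,0.1,0],0],
    [0,[0,0.08,0],0],
    [0,[0,0.06,0],0],
    [0,[0,0.05,0],0],
    [0,[0,0,0],0],
    [0,[0,0,0],0]
  ]
}}

```text
time_s: 14.8
position: [0.5148, 0.0501, 0.1511]
orientation: [-0.561, 0.561, -0.43, 0.43]
ft_force: [0.5, -0.1, -0.8]
opening: 0.192
```

Call:
{"api": "move_arm", "payload": {
  "series": [
    [0,[0,0.05,0],0],
    [0,[0,0.05,0],0],
    [0,[0,0.05,0],0],
    [0,[0,0,0],0],
    [0,[0,0,0],0]
  ]
}}

```text
time_s: 15.3
position: [0.5148, 0.0501, 0.1451]
orientation: [-0.561, 0.561, -0.43, 0.43]
ft_force: [0.5, -0.2, -0.2]
opening: 0.184
```

Call:
{"api": "move_arm", "payload": {
  "series": [
    [0,[0,0.04,0],0],
    [0,[0,0.04,0],0],
    [0,[0,0,0],0],
    [0,[0,0,0],0]
  ]
}}

```text
time_s: 15.7
position: [0.5152, 0.05, 0.1429]
orientation: [0.561, -0.561, 0.43, -0.431]
ft_force: [-0.0, 0.0, 7.1]
opening: 0.188
```

Call:
{"api": "move_arm", "payload": {
  "series": [
    [0,[-0.03,0,0],0],
    [0,[-0.03,0,0],0],
    [0,[-0.03,0,0],0],
    [0,[-0.03,0,0],0],
    [0,[-0.03,0,0],0],
    [0,[0,0,0],0]
  ]
}}

```text
time_s: 16.3
position: [0.5145, 0.053, 0.1429]
orientation: [-0.56, 0.561, -0.43, 0.433]
ft_force: [0.6, -6.3, 7.1]
opening: 0.185
```

Call:
{"api": "move_arm", "payload": {
  "series": [
    [0,[-0.03,0,0],0],
    [0,[-0.03,0,0],0],
    [0,[-0.03,0,0],0],
    [0,[-0.02,0,0],0],
    [0,[0,0,0],0]
  ]
}}

```text
time_s: 16.8
position: [0.5137, 0.0559, 0.1429]
orientation: [-0.56, 0.561, -0.43, 0.433]
ft_force: [1.8, -8.4, 5.8]
opening: 0.187
```

Call:
{"api": "move_arm", "payload": {
  "series": [
    [0,[-0.03,0,0],0],
    [0,[-0.03,0,0],0],
    [0,[-0.03,0,0],0],
    [0,[0,0,0],0]
  ]
}}

```text
time_s: 17.2
position: [0.5128, 0.0594, 0.1429]
orientation: [-0.56, 0.561, -0.43, 0.433]
ft_force: [2.0, -8.3, 6.0]
opening: 0.186
```

Call:
{"api": "move_arm", "payload": {
  "series": [
    [0,[-0.03,0,0],0],
    [0,[-0.03,0,0],0],
    [0,[-0.03,0,0],0],
    [0,[0,0,0],0]
  ],
  "squeeze": 90
}}

```text
time_s: 17.6
position: [0.5119, 0.0626, 0.143]
orientation: [-0.56, 0.561, -0.43, 0.433]
ft_force: [1.5, -8.4, 6.4]
opening: 0.179
```

Call:
{"api": "move_arm", "payload": {
  "series": [
    [0,[-0.03,0,0],0],
    [0,[-0.03,0,0],0],
    [0,[-0.03,0,0],0],
    [0,[0,0,0],0]
  ]
}}

```text
time_s: 18.0
position: [0.511, 0.0661, 0.143]
orientation: [-0.56, 0.561, -0.43, 0.433]
ft_force: [1.0, -7.9, 7.6]
opening: 0.179
```

Call:
{"api": "move_arm", "payload": {
  "series": [
    [0,[0.03,0,0],0],
    [0,[0.05,0,0],0],
    [0,[0.05,0,0],0],
    [0,[0.05,0,0],0],
    [0,[0.05,0,0],0],
    [0,[0.05,0,0],0],
    [0,[0.03,0,0],0],
    [0,[0.03,0,0],0],
    [0,[0,0,0],0]
  ]
}}

```text
time_s: 18.9
position: [0.5128, 0.0606, 0.1429]
orientation: [0.563, -0.56, 0.43, -0.429]
ft_force: [-2.9, 5.7, 8.6]
opening: 0.179
```

Call:
{"api": "move_arm", "payload": {
  "series": [
    [0,[0.03,0,0],0],
    [0,[0.03,0,0],0],
    [0,[0.03,0,0],0],
    [0,[0.03,0,0],0],
    [0,[0,0,0],0]
  ]
}}

```text
time_s: 19.4
position: [0.5138, 0.0573, 0.1429]
orientation: [0.563, -0.56, 0.43, -0.428]
ft_force: [-3.8, 7.5, 8.8]
opening: 0.18
```

Call:
{"api": "move_arm", "payload": {
  "series": [
    [0,[0.03,0,0],0],
    [0,[0.03,0,0],0],
    [0,[0.03,0,0],0],
    [0,[0.03,0,0],0],
    [0,[0,0,0],0]
  ]
}}

```text
time_s: 19.9
position: [0.5148, 0.0537, 0.1429]
orientation: [0.564, -0.56, 0.431, -0.428]
ft_force: [-3.4, 9.1, 8.6]
opening: 0.178
```

Call:
{"api": "move_arm", "payload": {
  "series": [
    [0,[0.03,0,0],0],
    [0,[0.03,0,0],0],
    [0,[0.03,0,0],0],
    [0,[0.02,0,0],0],
    [0,[0,0,0],0]
  ]
}}

```text
time_s: 20.4
position: [0.5159, 0.0495, 0.1429]
orientation: [0.564, -0.56, 0.431, -0.428]
ft_force: [-3.6, 10.8, 8.6]
opening: 0.182
```

```bash
cat > ax.py <<'E'
from h import *
from station import ctrl,capture
s=ctrl.observe();print(s["position"],s["ft_force"],s["moment"])
T=s["position"]
for n in("scene","side"):
    c=capture(n);A=c2w(c)[:2,2];A=A/np.hypot(*A)
    p=cloud(c).reshape(-1,3);m=(np.hypot(p[:,0]-T[0],p[:,1]-T[1])<.025)
    for a,b,r in((.053,.0565,9.4),(.061,.064,11),(.066,.078,8)):
        q=p[m&(p[:,2]>a)&(p[:,2]<b)]
        if len(q): print(n,a,len(q),"xy-TCP",(q.mean(0)[:2]-T[:2])*1000)
    for b in((.48,.6,-.1,.03),(.45,.56,.06,.16)):
        k=(p[:,0]>b[0])&(p[:,0]<b[1])&(p[:,1]>b[2])&(p[:,1]<b[3])&(abs(p[:,2]-.082)<.004);print(p[k].mean(0)if k.any() else None)
E
python3 ax.py
```

```text
[0.51593529 0.04953713 0.14289037] [-3.57064033 10.79861792  8.59419394] [2.74900834 0.94305903 0.08838765]
scene 0.053 5 xy-TCP [4.10088558 1.40037161]
scene 0.061 12 xy-TCP [6.36605693e+00 5.11573350e-03]
scene 0.066 32 xy-TCP [ 6.00517333 -2.40693   ]
[0.53028683 0.00298146 0.08169445]
[0.5039489  0.10409351 0.08084749]
side 0.053 2 xy-TCP [-3.17551002 -3.12859552]
side 0.061 21 xy-TCP [-0.87534768 -3.24576398]
side 0.066 50 xy-TCP [ 2.08395711 -6.73279929]
[0.5285851  0.00244853 0.08065737]
None
```

Call:
{"api": "move_arm", "payload": {
  "series": [
    [0,[0.03,0,0],0],
    [0,[0.03,0,0],0],
    [0,[0.03,0,0],0],
    [0,[0.02,0,0],0],
    [0,[0,0,0],0]
  ]
}}

```text
time_s: 21.0
position: [0.5171, 0.0453, 0.1429]
orientation: [0.564, -0.56, 0.431, -0.428]
ft_force: [-3.8, 10.2, 10.0]
opening: 0.181
```

Call:
{"api": "move_arm", "payload": {
  "series": [
    [0,[0.03,0,0],0],
    [0,[0.03,0,0],0],
    [0,[0.03,0,0],0],
    [0,[0,0,0],0]
  ]
}}

```text
time_s: 21.4
position: [0.518, 0.0418, 0.1429]
orientation: [0.564, -0.56, 0.431, -0.428]
ft_force: [-3.7, 10.6, 9.5]
opening: 0.178
```

Call:
{"api": "move_arm", "payload": {
  "series": [
    [0,[0.03,0,0],0],
    [0,[0.03,0,0],0],
    [0,[0.03,0,0],0],
    [0,[0,0,0],0]
  ]
}}

```text
time_s: 21.8
position: [0.519, 0.0383, 0.1429]
orientation: [0.564, -0.56, 0.431, -0.428]
ft_force: [-2.7, 10.7, 9.0]
opening: 0.181
```

Call:
{"api": "move_arm", "payload": {
  "series": [
    [0,[0.03,0,0],0],
    [0,[0.03,0,0],0],
    [0,[0.03,0,0],0],
    [0,[0,0,0],0]
  ]
}}

```text
time_s: 22.2
position: [0.52, 0.0344, 0.1428]
orientation: [0.563, -0.56, 0.431, -0.428]
ft_force: [-2.6, 9.1, 8.9]
opening: 0.181
```

Call:
{"api": "move_arm", "payload": {
  "series": [
    [0,[0.03,0,0],0],
    [0,[0.03,0,0],0],
    [0,[0.03,0,0],0],
    [0,[0,0,0],0]
  ]
}}

```text
time_s: 22.6
position: [0.5211, 0.0301, 0.1426]
orientation: [0.563, -0.56, 0.43, -0.429]
ft_force: [-1.6, 7.6, 7.1]
opening: 0.181
```

Call:
{"api": "move_arm", "payload": {
  "series": [
    [0,[0.03,0,0],0],
    [0,[0.02,0,0],0],
    [0,[0,0,0],0]
  ]
}}

```text
time_s: 22.9
position: [0.5216, 0.0283, 0.1426]
orientation: [0.563, -0.56, 0.43, -0.428]
ft_force: [-3.1, 8.0, 6.2]
opening: 0.177
```

Call:
{"api": "move_arm", "payload": {
  "series": [
    [0,[0.03,0.03,0],0],
    [0,[0.02,0,0],0],
    [0,[0,0,0],0]
  ]
}}

```text
time_s: 23.2
position: [0.5221, 0.0264, 0.1415]
orientation: [0.563, -0.56, 0.43, -0.428]
ft_force: [-1.9, 9.2, 6.7]
opening: 0.176
```

Call:
{"api": "move_arm", "payload": {
  "series": [
    [0,[0,0.03,0],0],
    [0,[0,0.03,0],0],
    [0,[0,0,0],0]
  ]
}}

```text
time_s: 23.5
position: [0.522, 0.0264, 0.1389]
orientation: [0.563, -0.561, 0.43, -0.428]
ft_force: [-2.2, 7.9, 5.2]
opening: 0.179
```

Call:
{"api": "move_arm", "payload": {
  "series": [
    [0,[0,0.03,0],0],
    [0,[0,0.03,0],0],
    [0,[0,0.03,0],0],
    [0,[0,0,0],0]
  ]
}}

```text
time_s: 23.9
position: [0.5218, 0.026, 0.1351]
orientation: [0.563, -0.561, 0.43, -0.428]
ft_force: [-2.5, 7.6, 4.2]
opening: 0.182
```

Call:
{"api": "move_arm", "payload": {
  "series": [
    [0,[-0.02,0.03,0],0],
    [0,[-0.02,0.03,0],0],
    [0,[0,0.03,0],0],
    [0,[0,0,0],0]
  ]
}}

```text
time_s: 24.3
position: [0.5217, 0.0267, 0.1315]
orientation: [0.563, -0.561, 0.43, -0.429]
ft_force: [-1.4, 5.0, 3.1]
opening: 0.176
```

Call:
{"api": "move_arm", "payload": {
  "series": [
    [0,[-0.02,0.03,0],0],
    [0,[-0.02,0.03,0],0],
    [0,[0,0.03,0],0],
    [0,[0,0.03,0],0],
    [0,[0,0,0],0]
  ]
}}

```text
time_s: 24.8
position: [0.5214, 0.0277, 0.1267]
orientation: [0.562, -0.561, 0.43, -0.429]
ft_force: [-2.2, 5.3, 3.1]
opening: 0.182
```

Call:
{"api": "move_arm", "payload": {
  "series": [
    [0,[-0.02,0.03,0],0],
    [0,[-0.02,0.03,0],0],
    [0,[0,0.03,0],0],
    [0,[0,0,0],0]
  ]
}}

```text
time_s: 25.2
position: [0.5212, 0.0279, 0.1228]
orientation: [0.562, -0.561, 0.43, -0.43]
ft_force: [-1.0, 5.6, 4.5]
opening: 0.177
```

Call:
{"api": "move_arm", "payload": {
  "series": [
    [0,[-0.02,0.03,0],0],
    [0,[0,0.02,0],0],
    [0,[0,0.02,0],0],
    [0,[0,0,0],0],
    [0,[0,0,0],0]
  ]
}}

```text
time_s: 25.7
position: [0.5211, 0.0283, 0.1214]
orientation: [0.562, -0.561, 0.43, -0.43]
ft_force: [-3.9, 3.8, 17.9]
opening: 0.179
```

Call:
{"api": "move_arm", "payload": {
  "series": [
    [0,[0,-0.03,0],0],
    [0,[-0.02,0,0],0],
    [0,[0,0,0],0],
    [0.4,[0,0,0],0],
    [0.4,[0,0,0],0],
    [0.4,[0,0,0],0],
    [0.4,[0,0,0],0],
    [0.4,[0,-0.4,0],0],
    [0.4,[0,-0.8,0],0],
    [0.4,[0,-0.9,0],0],
    [0.4,[0,0,0],0],
    [0.4,[0,0,0],0]
  ]
}}

```text
time_s: 26.9
position: [0.521, 0.0278, 0.2058]
orientation: [0.561, -0.561, 0.43, -0.431]
ft_force: [-0.3, -0.2, -0.1]
opening: 0.4
```

```bash
python3 lug.py; python3 - <<'E'
from h import *
from station import ctrl,capture
s=ctrl.observe();c=capture("wrist")
P=cloud(c,s);p=P.reshape(-1,3);m=(np.hypot(p[:,0]-.5206,p[:,1]-.031)<.022)&(c["range_z"].ravel()>0)
q=p[m];print(np.histogram(q[:,2],np.arange(.034,.092,.003)))
t=q[q[:,2]>.072];print(t.mean(0),np.ptp(t,0)[:2])
l=q[(q[:,2]>.0415)&(q[:,2]<.046)];print("collar",len(l),np.median(l[:,2]))
o=[c["frame"]]
for n in("scene","side"):
    k=capture(n);p=cloud(k).reshape(-1,3);t=p[(np.hypot(p[:,0]-.5206,p[:,1]-.031)<.02)&(p[:,2]>.05)];print(n,np.percentile(t[:,2],[90,98]))
    if n=="side":
        u,v=proj(k,[[.52,.03,.05]])[0].astype(int);o.append(cv2.resize(k["frame"][v-40:v+40,u-27:u+26],(318,480),interpolation=cv2.INTER_CUBIC))
cv2.imwrite("pics/fin.png",cv2.resize(np.hstack(o)[:,180:,::-1],None,fx=1,fy=1))
E
```

```text
[0.52097683 0.02775433 0.20577062] [-0.31405246 -0.17134363 -0.12552351]
((534.705810546875, -19.867816925048828), (11.72972583770752, 24.598453521728516), 14.577616691589355)
((506.0657043457031, 82.34507751464844), (11.97014045715332, 23.975858688354492), 15.463351249694824)
gap 106.14957123302524 mid [520.38575745  31.23863029] yaw 105.65289961689164
[322.88172335 241.28741976]
(array([  21, 1919,  171,  314,   40,   45,   51,   44,   47,   56,   55,
         52,   62,  496,  294,    0,    0,    0,    0]), array([0.034, 0.037, 0.04 , 0.043, 0.046, 0.049, 0.052, 0.055, 0.058,
       0.061, 0.064, 0.067, 0.07 , 0.073, 0.076, 0.079, 0.082, 0.085,
       0.088, 0.091]))
[0.52017975 0.03877128 0.18651939] [0.04256844 0.03581613]
collar 369 0.043874569511247574
scene [0.50875987 0.51336422]
side [0.24192754 0.40413021]
```

View pics/fin.png

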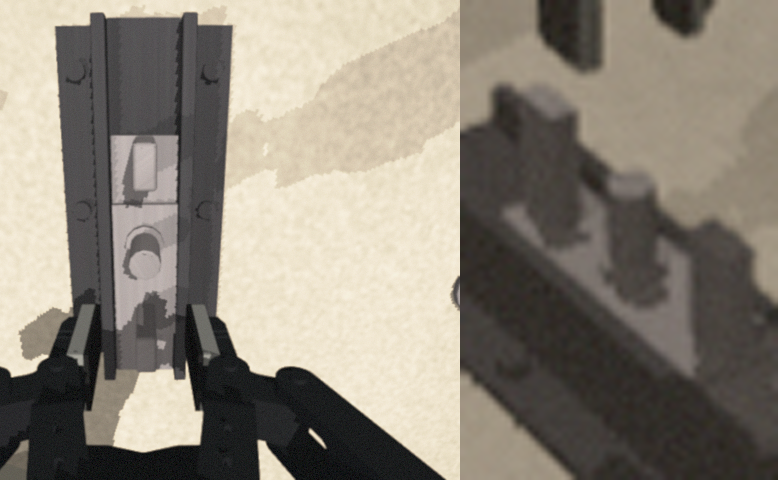

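The pin stands upright, its collar on the upper leaf, and the lug gap is 106.1 mm. One last numeric check of the seating.

```bash
python3 - <<'E'
from h import *
from station import ctrl,capture
s=ctrl.observe()
for i in range(2):
    c=capture("wrist");p=cloud(c,s).reshape(-1,3)
    def med(xy,r,a,b):
        z=p[(np.hypot(*(p[:,:2]-xy).T)<r)&(p[:,2]>a)&(p[:,2]<b)][:,2];return np.median(z).round(5),len(z)
    print("head",med([.5203,.0312],.007,.07,.085),"lugs",med([.5347,-.0199],.005,.078,.09),med([.5061,.0823],.005,.078,.09),"collar",med([.5203,.0312],.0125,.0405,.047),"leaf",med([.5203,.0312],.02,.03,.0405))
E
```

```text
head (np.float64(0.07595), 484) lugs (np.float64(0.08264), 200) (np.float64(0.08281), 335) collar (np.float64(0.04386), 392) leaf (np.float64(0.03879), 1542)
head (np.float64(0.07586), 484) lugs (np.float64(0.08264), 202) (np.float64(0.08277), 335) collar (np.float64(0.04378), 400) leaf (np.float64(0.03877), 1542)
```

```bash
python3 -c "
from station import ctrl
print(ctrl.hand_in())"
```

```text
the job is handed in; nothing more can be done
None
```

The pin is in, its collar down on the upper leaf, and the job is handed in at about 27 s of the 72 s allowed.

**What I did:** I slid the upper leaf by its lug until the eyes lined up. The first slide overshot by about 3.5 mm, so I gripped it again and pulled it back. I then took the round-headed pin from the stand and lowered it through both eyes to the deck. Pressing lightly (about 6–10 N), I dragged it along with the leaves until the bore took it, roughly 13 mm to the -x side of the bracket's middle. I lowered it until it seated at about 18 N, then let go and lifted clear.

**Last checks:**
- **Seating:** the collar's top measures 5.0 mm above the upper leaf, where 5 mm is expected. The head is 6.8 mm below the lug tops against an expected 7 mm, which is within depth noise.
- **Leaves:** the lugs are 106.1 mm apart, against 106 mm with the eyes in line.
- **Robot:** the force on the tool read near zero once it was clear of the pin.
- **Height reading that failed:** the scene and side cameras' pin height reading was spoiled because the mask also caught the gripper. The seating figures come from the wrist camera alone.
- **Bystanders:** I did not look again at the vials, spanner, washer or phone at the end. No move went near them. The bolt was last seen in its hole as I lifted the pin.

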